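Feel the marble-run tin and pour it out at the library desk

ROBOT

A 6-joint arm with a two-finger parallel gripper is mounted at the origin on the work surface. World frame = base frame: x ahead of the robot, y to its left, z up, the work surface at z = 0. Lengths are in m, angles in rad, forces in N, time in s.
With the tool pointing down it reaches from about 0.35 to 0.975 m from the base axis. Payload 4.9 kg.
Tool frame: the origin (TCP) lies between the finger pads; the fingertips stand 19 mm ahead of it and the grasp point (between the pads) is the TCP; z points along the fingers, y is the line along which they close (so a half turn about z gives the same grasp; the last joint's range is limited). The gripper opens to 85 mm and grips with 20 to 120 N. Pads are 22 mm wide; open, the fingers measure 114 mm over their backs; the gripper's body (76 mm by 85 mm) begins 54 mm behind the grasp point. The pads swing forward as they close: fully open they stand 13 mm farther back than shut.
Start: joints at [-1.437, 0.053, 1.613, -0, 1.476, -0.119], TCP at [0.156, -0.605, 0.25] pointing down, gripper open.
Joint ranges: [-3.01, 3.01], [-1.01, 2.22], [0.06, 2.58], [-1.02, 4.17], [0.09, 2.62], [-3.14, 3.14]. Speed limits (rad/s): [2.57, 2.57, 3.14, 3.14, 3.14, 3.14].

INTERFACE

Orientations are given as a rotation vector (axis times angle).
In Python, from station import ctrl gives the robot as it stands. The module is installed in compiled form; this text tells all that it offers.
- The arm moves only by the tool servo_tool, never from a script. Its argument "increments" is a list that holds one entry, the list of rows, each a list of 5 numbers: the finger opening in cm, from 0 to 8.54, then the shift along the tool's x, y, z in cm, then the turn about the tool's z in degrees. A call has 1 to 5 rows; each row is the pose to reach, as a shift and turn from the pose commanded when the call began, along the tool's axes at that moment; what a row does not reach only later rows make up. A row lasts 1/10 s, in which the tool goes at most 50 mm and 8.59 degrees, less where a joint would pass 70% of its speed; a pose out of reach is approached as far as the arm can. A call with a gripper value outside its range is refused whole. The fingers move at their own pace and stop on an object; "newtons" is the grip in N (left out, the last holds). Time passes only in rows, so rows that repeat a pose let the fingers close. It gives the time, the measured TCP pose, the force, the opening and the grip force at its end, in the units of the state.
- ctrl.get_obs(): the state, without advancing time (a new reading comes with each control period).
- ctrl.get_image(name): name is "scene" or "top" or "wrist"; returns a dict with "img" (480x640x3 uint8, red, green, blue), "fx", "fy", "cx", "cy" (pixels), "k1" (the pictures are not rectified: a ray, as slopes to the right and down, at radius r is drawn at 1 + k1 r^2 times it, then the intrinsics apply), "rvec" (rotation vector, rad) and "tvec" (3), from world to camera coordinates, as OpenCV has them; the wrist camera has in their place "mount" (4x4, takes a point from camera to tool coordinates, whose origin is the TCP and whose axes are the flange's). Camera axes: x right, y down, z forward; pixel columns grow to the right and rows downward; lengths in m; the calibration is good to about 2 mm. A picture is of the moment at which its call begins: read the wrist's pose just before it. There is no depth.
- ctrl.finish_job(): hands the job in; it is judged then, once.
The state is a dict: "t": time; "q": joint angles; "dq": joint speeds; "effort": joint torques, N m; "tool_pos": TCP position; "tool_rot": TCP orientation; "contact_force": force on the tool from outside, world axes, zero at the start; "wrist_torque": the same for the moment, N m; "opening": finger opening in m; "grip_force": force on a finger pad.
Only numpy, scipy, OpenCV 4.12 (cv2) and the standard library are available. Lean on these libraries where they do the work, as an engineer would, in place of code of your own. Each camera call takes 0.05 s, during which the arm holds its last target. There are 200 camera calls.

TASK

Pick up the green oblong tin, tip it slowly by 15 to 30 degrees towards its spout and hold it there about a second, feeling the weight of the hidden steel balls roll to the spout end without letting any out. Then, holding it low over the blue tray, pour both balls into the tray, and stand the empty tin upright on the desk again, clear of the tray, and let go.

Things in the scene. Friction and masses are not known exactly. Their poses are not given: they have to be found in the camera images.
- tin_center (a point): Centre (half-way up) of the green tin, 116 (x) x 58 (y) x 56 mm (z up), 200 g empty. Flat sides: grasp across y. -x end is the spout: that half of the top is open over a brass chute rising at 40 degrees from the floor to the lip, the top edge of the -x end, 58 mm out, 25 above centre. The +x half is roofed. Tipped spout down, balls leave from about 45 degrees; about 65 empties it.
- tray: Open blue tray fixed to the desk, 220 (x) by 180 (y) by 45 mm high, walls and floor 5 mm thick; origin at the centre of its underside, z up.
- ball1_center (a point): Centre of a loose steel ball, 22 mm across, 35 to 70 g, which starts on the floor of the closed end of the green tin, out of sight. It rolls freely.
- ball2_center (a point): Centre of a second such ball, of its own unknown weight, beside the first in the green tin.
Not all that is in view belongs to the job. There is more than one size of the part that bears tin_center; the job needs the largest.

How it is judged:
By the outcome, as a careful person would: the job done as asked, in the order asked, and still so for the second after the job is handed in, with the robot touching nothing.
It also fails if it takes over 54 s, if anything falls off the work surface, if the arm or the gripper's body presses on something with over 40 N, if the wrist force passes 120 N, or if a joint passes its speed limit or range.

## Working session

There is one attempt and no reset: what is moved stays moved. The work goes in short steps, Python scripts to look and compute and a tool call to move; the robot and the scene stay as the last step left them, time stands still between calls to the robot, and variables do not carry over. Pictures are saved under pics/ and viewed, at most 10 in all, crops included, and the job is handed in when it is done.

Besides the shell and the picture viewer there is one more tool, called as name(argument=value, ...), one argument or row to a line, values as JSON. servo_tool: Moves the arm, as the interface text tells. Its arguments: {"type":"object","properties":{"increments":{"type":"array"},"newtons":{"type":"number"}},"required":["increments"]}

```bash
mkdir -p pics; cat > h.py <<'E'
import numpy as np, cv2, pickle
from scipy.spatial.transform import Rotation as R
from station import ctrl
def grab(n,f):
    o=ctrl.get_obs(); d=ctrl.get_image(n); d['obs']=o
    cv2.imwrite(f'pics/{f}.png',cv2.cvtColor(d['img'],cv2.COLOR_RGB2BGR)); pickle.dump(d,open(f'{f}.pkl','wb')); return d
def ray(d,u,v):
    K=np.array([[d['fx'],0,d['cx']],[0,d['fy'],d['cy']],[0,0,1.]])
    p=cv2.undistortPoints(np.array([[[u,v]]],float),K,np.array([d['k1'],0,0,0.]))[0,0]
    r=np.array([p[0],p[1],1.])
    if 'mount' in d:
        M=np.array(d['mount']); Rt=R.from_rotvec(d['obs']['tool_rot']).as_matrix()
        return np.array(d['obs']['tool_pos'])+Rt@M[:3,3], Rt@M[:3,:3]@r
    Rc=R.from_rotvec(np.ravel(d['rvec'])).as_matrix(); return -Rc.T@np.ravel(d['tvec']), Rc.T@r
def onz(d,u,v,z):
    c,r=ray(d,u,v); return c+r*(z-c[2])/r[2]
E
python3 - <<'E'
from h import *
o=ctrl.get_obs(); print({k:np.round(v,3).tolist() for k,v in o.items()})
a=grab('top','top0'); b=grab('scene','scene0')
E
```

```text
{'t': 0.0, 'q': [-1.437, 0.053, 1.614, 0.0, 1.476, -0.119], 'dq': [-0.001, 0.001, 0.0, -0.001, -0.001, 0.0], 'effort': [-0.002, -39.369, -37.018, -0.0, 0.007, 0.0], 'tool_pos': [0.156, -0.605, 0.249], 'tool_rot': [-3.114, -0.396, 0.0], 'contact_force': [-0.368, -1.233, 0.339], 'wrist_torque': [0.029, 0.013, -0.014], 'grip_force': 0.0, 'opening': 0.086}
```

View pics/top0.png

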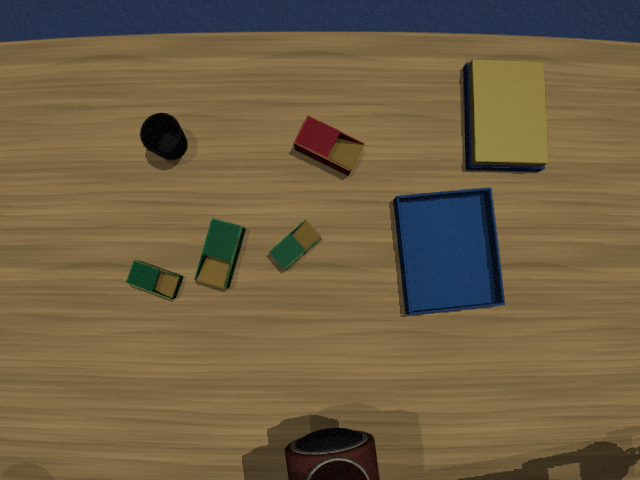

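View pics/scene0.png

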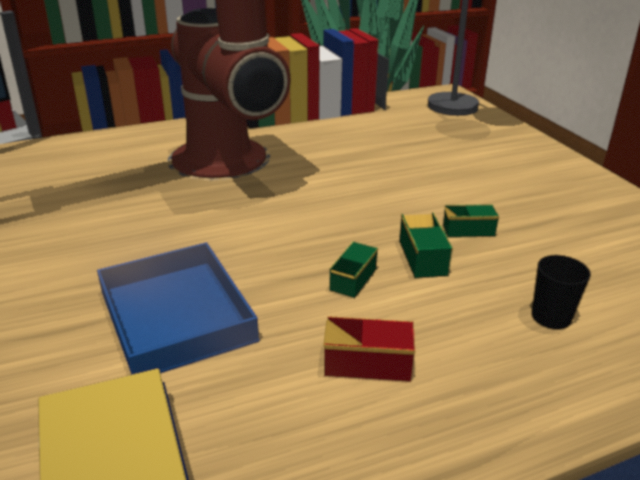

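```bash
python3 - <<'E'
from h import *
a=pickle.load(open('top0.pkl','rb'))
hsv=cv2.cvtColor(a['img'],cv2.COLOR_RGB2HSV)
print(ray(a,320,240)[0])
m=cv2.inRange(hsv,(60,100,70),(90,255,255))
for c in cv2.findContours(m,0,2)[0]:
    if cv2.contourArea(c)<150: continue
    (u,v),s,t=cv2.minAreaRect(c); bx=cv2.boxPoints(((u,v),s,t))
    P=np.array([onz(a,*p,.056)[:2] for p in bx]); print('green',np.round([u,v]),P.round(3).tolist(),np.linalg.norm(P-np.roll(P,1,0),axis=1).round(3)[:2])
# full tin corners by eye in top view: spout lip corners
for p in [(213,219),(245,225),(228,290),(195,284)]: print('tin',p,onz(a,*p,.056).round(3))
m=cv2.inRange(hsv,(100,120,40),(125,255,255)); m[:170]=0
c=max(cv2.findContours(m,0,2)[0],key=cv2.contourArea); (u,v),s,t=cv2.minAreaRect(c)
ap=cv2.approxPolyDP(c,8,True)[:,0]
for p in ap: print('tray',p,onz(a,*p.astype(float),.045).round(3),onz(a,*p.astype(float),0).round(3))
print('yellow',[onz(a,*p,.05).round(3)[:2].tolist() for p in [(470,60),(545,165)]],'red',onz(a,328,146,.05).round(3))
E
```

```text
[0.46331152 0.05613243 1.08165311]
green [287. 251.] [[0.529, 0.137], [0.563, 0.099], [0.531, 0.072], [0.498, 0.11]] [0.041 0.051]
tin (213, 219) [0.588 0.239 0.056]
tin (245, 225) [0.577 0.18  0.056]
tin (228, 290) [0.459 0.21  0.056]
tin (195, 284) [0.47  0.27  0.056]
tray [490 188] [ 0.649 -0.272  0.045] [ 0.657 -0.287  0.   ]
tray [397 196] [ 0.632 -0.097  0.045] [ 0.64  -0.104  0.   ]
tray [409 314] [ 0.416 -0.118  0.045] [ 0.414 -0.125  0.   ]
tray [504 303] [ 0.436 -0.294  0.045] [ 0.434 -0.31   0.   ]
yellow [[0.896, -0.242], [0.693, -0.379]] red [0.724 0.03  0.05 ]
```

servo_tool(
  increments=[
    [[8.5, 16.4, -18.8, 0, 0], [8.5, 16.4, -18.8, 0, 0], [8.5, 16.4, -18.8, 0, 0], [8.5, 16.4, -18.8, 0, 0], [8.5, 16.4, -18.8, 0, 0]],
  ],
)

```text
t: 0.6
tool_pos: [0.2684, -0.38, 0.2497]
tool_rot: [-3.116, -0.395, -0.0]
contact_force: [0.5, -0.7, 0.2]
opening: 0.0847
grip_force: 0.0
```

servo_tool(
  increments=[
    [[8.5, 16.4, -18.8, 0, 0], [8.5, 16.4, -18.8, 0, 0], [8.5, 16.4, -18.8, 0, 0], [8.5, 16.4, -18.8, 0, 0], [8.5, 16.4, -18.8, 0, 0]],
  ],
)

```text
t: 1.1
tool_pos: [0.3801, -0.157, 0.2501]
tool_rot: [3.116, 0.395, 0.001]
contact_force: [-0.0, -0.3, -0.2]
opening: 0.0849
grip_force: 0.0
```

servo_tool(
  increments=[
    [[8.5, 16.4, -18.8, 0, 0], [8.5, 16.4, -18.8, 0, 0], [8.5, 16.4, -18.8, 0, 0], [8.5, 16.4, -18.8, 0, 0], [8.5, 16.4, -18.8, 0, 0]],
  ],
)

```text
t: 1.6
tool_pos: [0.4919, 0.0663, 0.25]
tool_rot: [3.116, 0.397, -0.0]
contact_force: [1.0, 0.1, -0.3]
opening: 0.0851
grip_force: 0.0
```

servo_tool(
  increments=[
    [[8.5, 10.8, -12.5, 6, 29], [8.5, 10.8, -12.5, 6, 29], [8.5, 10.8, -12.5, 6, 29], [8.5, 10.8, -12.5, 6, 29], [8.5, 10.8, -12.5, 6, 29]],
  ],
)

```text
t: 2.1
tool_pos: [0.5641, 0.2146, 0.187]
tool_rot: [3.116, -0.392, -0.007]
contact_force: [0.8, 0.1, -0.3]
opening: 0.0853
grip_force: 0.0
```

```bash
python3 - <<'E'
from h import *
d=grab('wrist','w1'); print(d['obs']['tool_pos'],d['obs']['tool_rot'],d['obs']['q']); print(np.round(d['mount'],3),d['fx'])
E
```

```text
[0.56411038 0.21461188 0.18699505] [ 3.11585909 -0.39222463 -0.00746835] [2.40006363e-01 5.16251572e-02 1.72155534e+00 6.51195019e-04
 1.37326011e+00 2.06111625e+00]
[[ 0.001 -0.958 -0.287  0.074]
 [ 1.     0.001  0.001  0.001]
 [-0.    -0.287  0.958 -0.124]
 [ 0.     0.     0.     1.   ]] 431.56805211652005
```

View pics/w1.png

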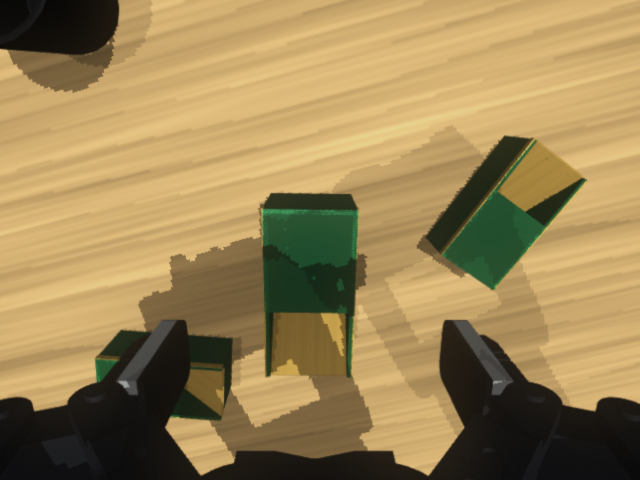

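```bash
python3 - <<'E'
from h import *
d=pickle.load(open('w1.pkl','rb')); Rt=R.from_rotvec(d['obs']['tool_rot']).as_matrix(); tp=np.array(d['obs']['tool_pos'])
for n,z,ps in [('tin',.056,[(262,209),(357,209),(351,376),(268,376)]),('small L',.04,[(97,357),(232,338),(232,365),(222,418)]),('small R',.04,[(536,140),(585,180),(493,288),(440,248),(418,246)])]:
    for p in ps: P=onz(d,*p,z); print(n,p,P.round(4),'tool',(Rt.T@(P-tp)).round(4))
E
```

```text
tin (262, 209) [0.5918 0.2389 0.056 ] tool [ 0.0214 -0.0306  0.1308]
tin (357, 209) [0.5777 0.1836 0.056 ] tool [0.0215 0.0265 0.1309]
tin (351, 376) [0.4658 0.2128 0.056 ] tool [-0.0942  0.0259  0.1315]
tin (268, 376) [0.4798 0.2675 0.056 ] tool [-0.0942 -0.0305  0.1314]
small L (97, 357) [0.5149 0.3861 0.04  ] tool [-0.0895 -0.1542  0.1471]
small L (232, 338) [0.5057 0.2879 0.04  ] tool [-0.0741 -0.0568  0.1472]
small L (232, 365) [0.485  0.2945 0.04  ] tool [-0.0957 -0.058   0.1473]
small L (222, 418) [0.4435 0.3154 0.04  ] tool [-0.1411 -0.0681  0.1475]
small R (536, 140) [0.589  0.0669 0.04  ] tool [0.0614 0.1367 0.147 ]
small R (585, 180) [0.5567 0.0391 0.04  ] tool [0.037  0.1716 0.1471]
small R (493, 288) [0.498  0.1053 0.04  ] tool [-0.0363  0.122   0.1474]
small R (440, 248) [0.535  0.1356 0.04  ] tool [-0.0079  0.0835  0.1472]
small R (418, 246) [0.54   0.1494 0.04  ] tool [-0.0066  0.0689  0.1471]
```

servo_tool(
  increments=[
    [[8.5, 0.6, -0.2, 5, 0], [8.5, 0.6, -0.2, 9.5, 0], [8.5, 0.6, -0.2, 13, 0], [8.5, 0.6, -0.2, 14.5, 0], [8.5, 0.6, -0.2, 14.5, 0]],
  ],
  newtons=20,
)

```text
t: 2.65
tool_pos: [0.5694, 0.2112, 0.0432]
tool_rot: [3.114, -0.398, -0.007]
contact_force: [0.7, 0.1, 0.6]
opening: 0.0849
grip_force: 0.0
```

servo_tool(
  increments=[
    [[5, 0, 0, 0, 0], [5, 0, 0, 0, 0], [5, 0, 0, 0, 0], [5, 0, 0, 0, 0], [5, 0, 0, 0, 0]],
  ],
  newtons=20,
)

```text
t: 3.15
tool_pos: [0.5736, 0.213, 0.0488]
tool_rot: [-3.115, 0.397, -0.009]
contact_force: [-0.4, -0.4, 7.1]
opening: 0.0575
grip_force: 23.1
```

servo_tool(
  increments=[
    [[5, 0, 0, -0.5, 0], [5, 0, 0, -1, 0], [5, 0, 0, -1.5, 0], [5, 0, 0, -2, 0], [5, 0, 0, -2, 0]],
  ],
  newtons=20,
)

```text
t: 3.65
tool_pos: [0.5717, 0.2126, 0.0662]
tool_rot: [-3.116, 0.397, -0.002]
contact_force: [-0.1, 0.0, -3.0]
opening: 0.0579
grip_force: 22.1
```

```bash
python3 - <<'E'
from h import *
d=grab('scene','s1'); o=d['obs']; print({k:np.round(o[k],3).tolist() for k in ('tool_pos','contact_force','wrist_torque','opening','grip_force')})
cv2.imwrite('pics/s1c.png',cv2.cvtColor(cv2.resize(d['img'][120:320,300:560],None,fx=2.5,fy=2.5),cv2.COLOR_RGB2BGR))
E
```

```text
{'tool_pos': [0.572, 0.213, 0.066], 'contact_force': [-0.087, 0.046, -2.984], 'wrist_torque': [-0.005, -0.114, 0.042], 'opening': 0.058, 'grip_force': 22.078}
```

View pics/s1c.png

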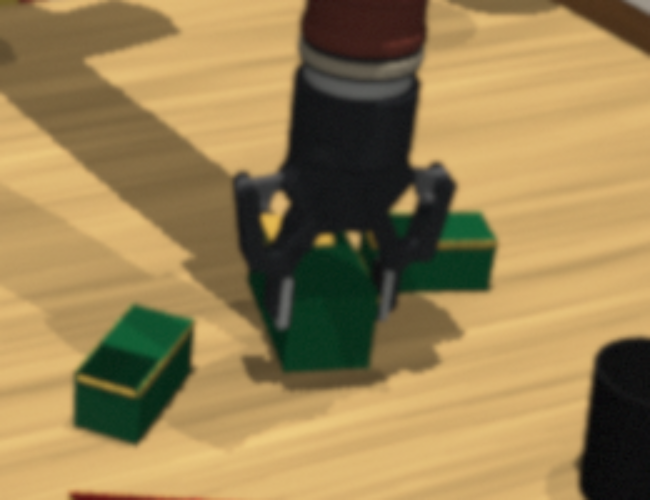

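```bash
python3 - <<'E'
from h import *
d=grab('wrist','w2')
E
```

```text
(no output)
```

View pics/w2.png

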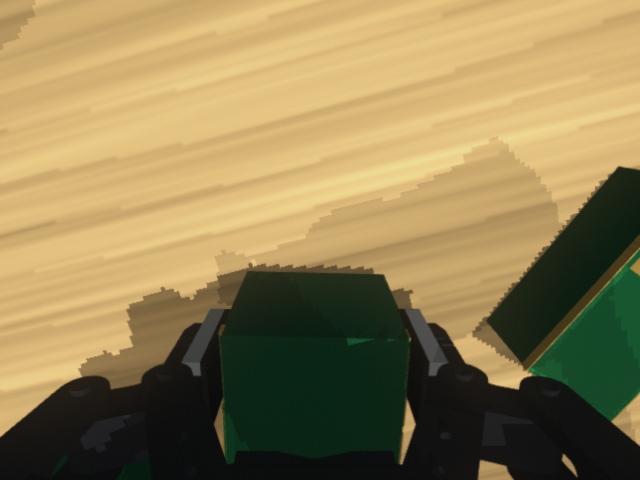

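servo_tool(
  increments=[
    [[5, 0, 0, -2, 0], [5, 0.5, 3, -5, 0], [5, 1.5, 7, -6, 0], [5, 2.5, 11, -6, 0], [5, 3.5, 15, -6, 0]],
  ],
  newtons=60,
)

```text
t: 4.25
tool_pos: [0.5675, 0.0572, 0.1258]
tool_rot: [-3.117, 0.396, -0.002]
contact_force: [0.2, 0.1, -2.8]
opening: 0.0568
grip_force: 67.2
```

servo_tool(
  increments=[
    [[5, 1, 4, 0, 0], [5, 2, 8.5, 0, -4], [5, 3, 13, 0, -8], [5, 4, 17.5, 0, -12], [5, 5, 21.5, 0, -16]],
  ],
)

```text
t: 4.75
tool_pos: [0.5614, -0.1642, 0.125]
tool_rot: [-3.141, -0.044, 0.0]
contact_force: [1.1, 0.1, -3.6]
opening: 0.0569
grip_force: 67.2
```

servo_tool(
  increments=[
    [[5, 0, 1.5, 0, -4], [5, 0, 2.8, 0, -4], [5, 0, 2.8, 2, -4], [5, 0, 2.8, 4, -4], [5, 0, 2.8, 4, -4]],
  ],
)

```text
t: 5.25
tool_pos: [0.5603, -0.1886, 0.0815]
tool_rot: [-3.134, -0.149, 0.01]
contact_force: [-0.0, 0.5, -4.0]
opening: 0.0568
grip_force: 67.2
```

servo_tool(
  increments=[
    [[5, -0.5, 0, 0, 0], [5, -1, 0, 0, 0], [5, -1.4, 0, 0, 0], [5, -1.8, 0, 0, 0], [5, -1.8, 0, 0, 0]],
  ],
  newtons=20,
)

```text
t: 5.75
tool_pos: [0.5446, -0.192, 0.0859]
tool_rot: [3.138, 0.15, 0.001]
contact_force: [0.6, 0.1, -3.6]
opening: 0.0568
grip_force: 67.2
```

servo_tool(
  increments=[
    [[5.6, 0, 0, 0, 0]],
  ],
  newtons=20,
)

```text
t: 5.85
tool_pos: [0.5449, -0.192, 0.0857]
tool_rot: [3.138, 0.15, 0.001]
contact_force: [1.1, -1.2, -3.9]
opening: 0.0568
grip_force: 67.2
```

servo_tool(
  increments=[
    [[5.72, 0, 0, 0, 0], [5.76, 0, 0, 0, 0]],
  ],
  newtons=20,
)

```text
t: 6.05
tool_pos: [0.545, -0.1919, 0.0854]
tool_rot: [3.138, 0.15, 0.0]
contact_force: [0.7, 0.7, -2.0]
opening: 0.0582
grip_force: 25.7
```

servo_tool(
  increments=[
    [[5, -0.4, 0, 0, 0], [5, -0.8, 0, 0, 0], [5, -1.1, 0, 0, 0]],
  ],
  newtons=20,
)

```text
t: 6.35
tool_pos: [0.5336, -0.1929, 0.0852]
tool_rot: [-3.138, -0.15, -0.0]
contact_force: [6.0, 2.1, -1.7]
opening: 0.0576
grip_force: 25.9
```

servo_tool(
  increments=[
    [[5, -0.3, 0, -0.4, 0], [5, -0.5, 0, -0.7, 0], [5, -0.7, 0, -1.1, 0], [5, -0.9, 0, -1.5, 0], [5, -1.0, 0, -1.5, 0]],
  ],
  newtons=20,
)

```text
t: 6.85
tool_pos: [0.5245, -0.1941, 0.1014]
tool_rot: [3.137, 0.15, 0.003]
contact_force: [4.2, 1.0, -1.5]
opening: 0.0577
grip_force: 22.5
```

```bash
python3 - <<'E'
from h import *
d=grab('wrist','w3'); o=d['obs']; print({k:np.round(o[k],3).tolist() for k in ('tool_pos','contact_force','wrist_torque','opening','grip_force')})
E
```

```text
{'tool_pos': [0.525, -0.194, 0.101], 'contact_force': [4.183, 0.95, -1.465], 'wrist_torque': [0.375, -0.887, -0.09], 'opening': 0.058, 'grip_force': 22.479}
```

View pics/w3.png

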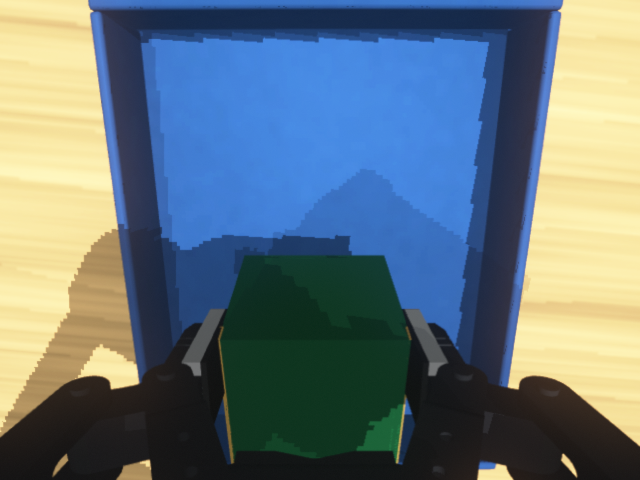

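servo_tool(
  increments=[
    [[5, -0.3, 0, -0.4, 0], [5, -0.6, 0, -0.8, 0], [5, -1.0, 0, -1.2, 0], [5, -1.3, 0, -1.5, 0], [5, -1.6, 0, -1.8, 0]],
  ],
  newtons=20,
)

```text
t: 7.4
tool_pos: [0.5092, -0.1956, 0.1197]
tool_rot: [3.137, 0.15, 0.006]
contact_force: [5.4, 1.7, -0.1]
opening: 0.0577
grip_force: 22.7
```

```bash
cat >> h.py <<'E'
def tilt(f):
    d=grab('wrist',f); o=d['obs']
    hsv=cv2.cvtColor(d['img'],cv2.COLOR_RGB2HSV); m=cv2.inRange(hsv,(55,80,15),(92,255,255))
    m=cv2.morphologyEx(m,cv2.MORPH_OPEN,np.ones((5,5))); m[:,:225]=0; m[:,405:]=0
    r=[np.flatnonzero(m[:,c])[0] for c in range(290,340) if m[:,c].any()]; row=np.median(r)
    M=np.array(d['mount']); K=np.array([[d['fx'],0,d['cx']],[0,d['fy'],d['cy']],[0,0,1.]])
    th=np.radians(np.arange(-10,95,.5)); g=8.;h=49.
    P=np.c_[(g*np.cos(th)+h*np.sin(th)),0*th,(h*np.cos(th)-g*np.sin(th))]/1000
    Pt=np.c_[(g*np.cos(th)-7*np.sin(th)),0*th,-(g*np.sin(th)+7*np.cos(th))]/1000
    Rc=M[:3,:3].T; rows=[cv2.projectPoints(Q,cv2.Rodrigues(Rc)[0],-Rc@M[:3,3],K,np.array([d['k1'],0,0,0.]))[0][:,0,1] for Q in (P,Pt)]
    rr=np.minimum(*rows); print('row',row,'tilt candidates',np.degrees(th[np.abs(rr-row)<3]).round(1))
    print({k:np.round(o[k],3).tolist() for k in ('t','tool_pos','contact_force','wrist_torque','opening','grip_force')})
E
python3 -c "
from h import *
tilt('w4')"
```

```text
row 233.0 tilt candidates [27.  27.5 28.  28.5 29.  29.5 30.  30.5 31. ]
{'t': 7.4, 'tool_pos': [0.509, -0.196, 0.12], 'contact_force': [5.355, 1.737, -0.146], 'wrist_torque': [0.426, -0.968, -0.113], 'opening': 0.058, 'grip_force': 22.652}
```

```bash
python3 - <<'E'
from h import *
d=pickle.load(open('w4.pkl','rb')); M=np.array(d['mount']); K=np.array([[d['fx'],0,d['cx']],[0,d['fy'],d['cy']],[0,0,1.]]);Rc=M[:3,:3].T
for t in (0,5,10,15,20,25,30,35):
    c,s=np.cos(np.radians(t)),np.sin(np.radians(t)); P=np.array([[8*c+49*s,y,49*c-8*s] for y in(-29,29)])/1000
    q=cv2.projectPoints(P,cv2.Rodrigues(Rc)[0],-Rc@M[:3,3],K,np.array([d['k1'],0,0,0.]))[0][:,0]; print(t,q[0,1].round(),q[:,0].round(),(q[1,0]-q[0,0]).round())
hsv=cv2.cvtColor(d['img'],cv2.COLOR_RGB2HSV); m=cv2.inRange(hsv,(55,80,15),(92,255,255))
for r in (232,234,236,238,242): x=np.flatnonzero(m[r]); print(r,x.min() if len(x) else 0,x.max() if len(x) else 0,len(x))
cv2.imwrite('pics/w4c.png',cv2.cvtColor(d['img'],cv2.COLOR_RGB2BGR))
E
```

```text
0 278.0 [244. 379.] 135.0
5 270.0 [243. 380.] 137.0
10 261.0 [242. 381.] 139.0
15 253.0 [241. 382.] 141.0
20 246.0 [240. 383.] 143.0
25 238.0 [238. 384.] 146.0
30 232.0 [237. 386.] 149.0
35 225.0 [235. 388.] 152.0
232 0 0 0
234 241 386 146
236 241 387 147
238 240 387 148
242 239 388 150
```

View pics/w4c.png

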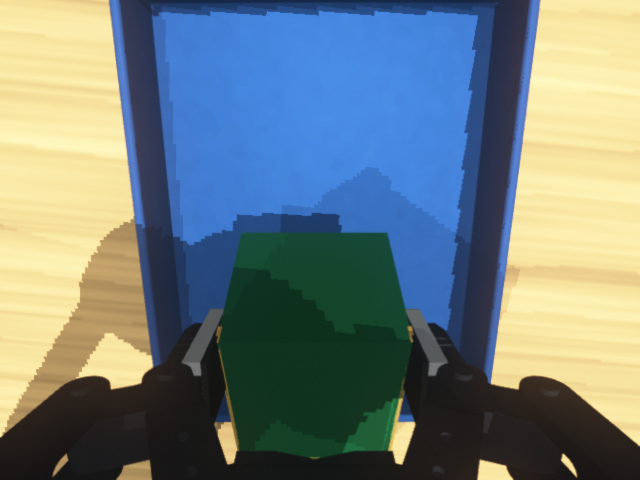

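servo_tool(
  increments=[
    [[5, 0, 0, 0, 0], [5, 0.3, 0, 0, 0], [5, 0.6, 0, 0, 0], [5, 0.9, 0, 0, 0], [5, 0.9, 0, 0, 0]],
  ],
  newtons=45,
)

```text
t: 7.95
tool_pos: [0.5166, -0.1944, 0.1175]
tool_rot: [-3.137, -0.151, 0.003]
contact_force: [-0.6, -0.1, -2.5]
opening: 0.0569
grip_force: 52.1
```

servo_tool(
  increments=[
    [[5, 0, 0, 0, 0], [5, 0, 0, 0, 0], [5, 0, 0, 0, 0], [5, 0, 0, 0, 0], [5, 0, 0, 0, 0]],
  ],
)

```text
t: 8.45
tool_pos: [0.5169, -0.1946, 0.1184]
tool_rot: [3.138, 0.15, 0.0]
contact_force: [-0.1, -0.2, -3.1]
opening: 0.0565
grip_force: 52.1
```

servo_tool(
  increments=[
    [[5, 0, 0, 0, 0], [5, 0, 0, 0, 0], [5, 0, 0, 0, 0], [5, 0, 0, 0, 0], [5, 0, 0, 0, 0]],
  ],
)

```text
t: 8.95
tool_pos: [0.5169, -0.1945, 0.1183]
tool_rot: [-3.138, -0.15, 0.0]
contact_force: [0.4, -0.4, -2.3]
opening: 0.0571
grip_force: 52.1
```

```bash
python3 -c "
from h import *
tilt('w5')"
```

```text
row 233.0 tilt candidates [27.  27.5 28.  28.5 29.  29.5 30.  30.5 31. ]
{'t': 8.95, 'tool_pos': [0.517, -0.195, 0.118], 'contact_force': [0.369, -0.412, -2.307], 'wrist_torque': [0.015, -0.065, 0.013], 'opening': 0.057, 'grip_force': 52.07}
```

servo_tool(
  increments=[
    [[5, 0, 0, 0, 0]],
  ],
)

```text
t: 9.1
tool_pos: [0.517, -0.1946, 0.1183]
tool_rot: [3.138, 0.15, 0.0]
contact_force: [-0.3, 0.2, -3.4]
opening: 0.0572
grip_force: 52.1
```

```bash
python3 -c "
from h import *
o=ctrl.get_obs();print(o['contact_force'],o['wrist_torque'],o['tool_pos'])"
```

```text
[-0.27796414  0.20873232 -3.3862032 ] [ 0.0349618  -0.08121396 -0.03638628] [ 0.51696215 -0.19457048  0.11830417]
```

servo_tool(
  increments=[
    [[5, 0, 0, 0, 0]],
  ],
)

```text
t: 9.2
tool_pos: [0.517, -0.1945, 0.1183]
tool_rot: [3.138, 0.15, 0.0]
contact_force: [-0.3, 0.9, -3.4]
opening: 0.0571
grip_force: 52.1
```

```bash
python3 -c "
from h import *
o=ctrl.get_obs();print(o['contact_force'],o['wrist_torque'],o['tool_pos'])"
```

```text
[-0.32900062  0.86718004 -3.41247858] [ 0.02955514 -0.12362126  0.02121163] [ 0.51699075 -0.19454639  0.11831124]
```

servo_tool(
  increments=[
    [[5.72, -0.4, 0, 0, 0], [5.76, -0.8, 0, 0, 0], [5.76, -0.9, 0, 0, 0]],
  ],
  newtons=20,
)

```text
t: 9.5
tool_pos: [0.5088, -0.1954, 0.1192]
tool_rot: [3.138, 0.149, 0.005]
contact_force: [4.2, 2.2, -0.3]
opening: 0.0579
grip_force: 19.0
```

servo_tool(
  increments=[
    [[5, -0.5, 0, -0.3, 0], [5, -1.0, 0, -0.7, 0], [5, -1.4, 0, -1.0, 0], [5, -1.8, 0, -1.3, 0], [5, -1.8, 0, -1.3, 0]],
  ],
  newtons=20,
)

```text
t: 10.0
tool_pos: [0.4914, -0.1973, 0.1332]
tool_rot: [3.137, 0.149, 0.007]
contact_force: [5.0, 1.6, 2.6]
opening: 0.058
grip_force: 22.9
```

```bash
python3 -c "
from h import *
tilt('w6')"
```

```text
row 212.0 tilt candidates [44.5 45.  45.5 46.  46.5 47.  47.5 48.  48.5 49.  49.5 50.  50.5 51.
 86.5 87.  87.5 88.  88.5 89.  89.5 90.  90.5 91.  91.5]
{'t': 10.0, 'tool_pos': [0.491, -0.197, 0.133], 'contact_force': [5.024, 1.641, 2.635], 'wrist_torque': [0.566, -0.803, -0.129], 'opening': 0.058, 'grip_force': 22.938}
```

servo_tool(
  increments=[
    [[5, 1, 0, 0, 0], [5, 2.5, 0, 0, 0], [5, 4, 0, 0, 0], [5, 5.0, 0, 0, 0], [5, 5.0, 0, 0, 0]],
  ],
  newtons=45,
)

```text
t: 10.55
tool_pos: [0.5402, -0.1922, 0.1302]
tool_rot: [-3.138, -0.152, 0.003]
contact_force: [0.3, -0.6, -3.0]
opening: 0.0571
grip_force: 48.7
```

```bash
python3 - <<'E'
from h import *
tilt('w7'); d=grab('scene','s2')
cv2.imwrite('pics/s2c.png',cv2.cvtColor(cv2.resize(d['img'][120:400,50:350],None,fx=2,fy=2),cv2.COLOR_RGB2BGR))
E
```

```text
row 212.0 tilt candidates [44.5 45.  45.5 46.  46.5 47.  47.5 48.  48.5 49.  49.5 50.  50.5 51.
 86.5 87.  87.5 88.  88.5 89.  89.5 90.  90.5 91.  91.5]
{'t': 10.55, 'tool_pos': [0.54, -0.192, 0.13], 'contact_force': [0.336, -0.583, -3.035], 'wrist_torque': [0.01, -0.029, 0.02], 'opening': 0.057, 'grip_force': 48.727}
```

View pics/s2c.png

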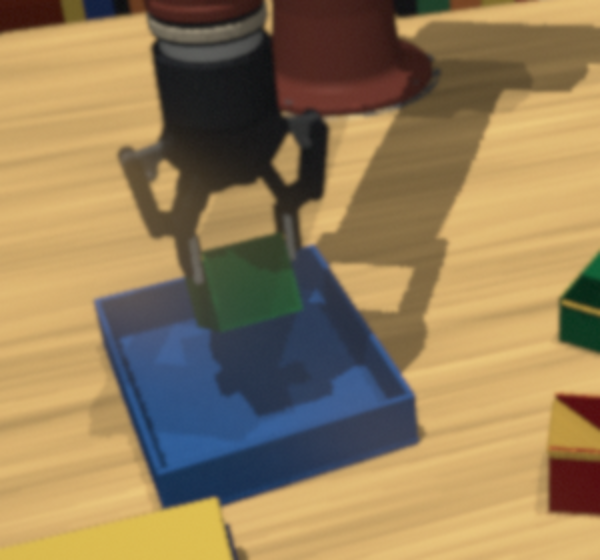

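servo_tool(
  increments=[
    [[5.72, 0, 0, 0, 0], [5.76, 0, 0, 0, 0], [5.78, 0, 0, 0, 0], [5.8, 0, 0, 0, 0], [5.8, 0, 0, 0, 0]],
  ],
  newtons=20,
)

```text
t: 11.15
tool_pos: [0.5402, -0.1927, 0.1322]
tool_rot: [3.137, 0.15, 0.002]
contact_force: [-0.3, -0.2, -0.5]
opening: 0.0581
grip_force: 0.0
```

```bash
python3 -c "
from h import *
tilt('w8')"
```

```text
row 129.0 tilt candidates []
{'t': 11.15, 'tool_pos': [0.54, -0.193, 0.132], 'contact_force': [-0.283, -0.174, -0.538], 'wrist_torque': [0.062, 0.003, -0.031], 'opening': 0.058, 'grip_force': 0.0}
```

```bash
python3 - <<'E'
from h import *
d=pickle.load(open('w8.pkl','rb')); s=grab('scene','s3')
a=cv2.resize(d['img'],(400,300)); t=grab('top','t3')
b=cv2.resize(s['img'][130:400,50:350],(400,360)); c=cv2.resize(t['img'][170:340,380:520],(400,486))
im=np.zeros((600,800,3),np.uint8); im[:300,:400]=a; im[:360,400:]=b; im[300:,:247]=cv2.resize(c,(247,300)); cv2.imwrite('pics/m3.png',im[:,:,::-1])
E
```

```text
(no output)
```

View pics/m3.png

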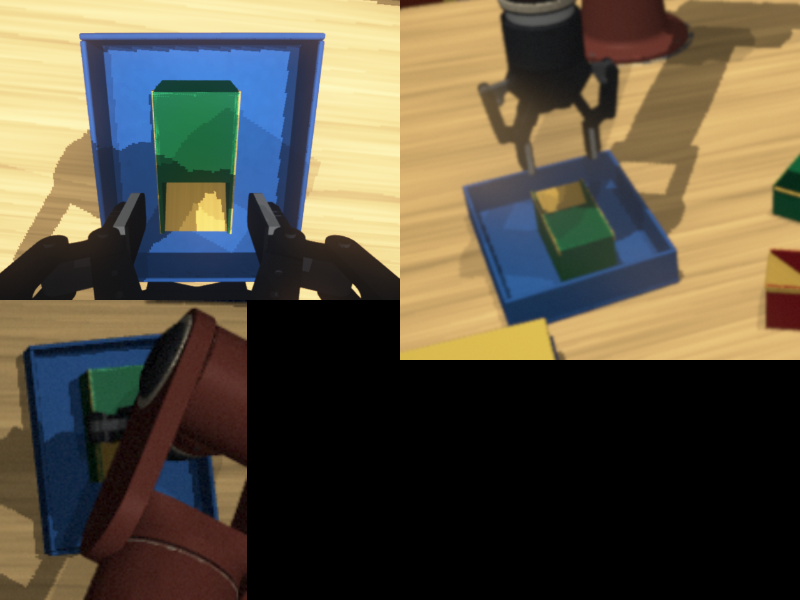

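```bash
python3 - <<'E'
from h import *
d=pickle.load(open('w8.pkl','rb')); Rt=R.from_rotvec(d['obs']['tool_rot']).as_matrix(); tp=np.array(d['obs']['tool_pos'])
hsv=cv2.cvtColor(d['img'],cv2.COLOR_RGB2HSV)
for p in [(243,147),(382,147),(370,371),(264,371)]: P=onz(d,*p,.061); print('tin',P.round(4),'tool',(Rt.T@(P-tp)).round(4))
for p in [(133,57),(519,57)]: print('tray +x outer top',onz(d,*p,.045).round(4))
m=cv2.inRange(hsv,(0,0,90),(180,60,255)); print(ctrl.get_obs()['opening'])
E
```

```text
tin [ 0.5986 -0.1566  0.061 ] tool [ 0.0614 -0.0304  0.0712]
tin [ 0.6045 -0.2178  0.061 ] tool [0.0615 0.0311 0.0713]
tin [ 0.4917 -0.2276  0.061 ] tool [-0.0517  0.0301  0.0711]
tin [ 0.4865 -0.173   0.061 ] tool [-0.0517 -0.0248  0.0711]
tray +x outer top [ 0.6325 -0.1024  0.045 ]
tray +x outer top [ 0.6495 -0.2768  0.045 ]
0.05830683915986767
```

servo_tool(
  increments=[
    [[8.5, 2, 0.1, 0, 0], [8.5, 4.3, 0.1, 0, 0], [8.5, 4.3, 0.1, 0, 0], [8.5, 4.3, 0.1, 3, 0], [8.5, 4.3, 0.1, 6, 0]],
  ],
)

```text
t: 11.8
tool_pos: [0.5837, -0.1898, 0.0723]
tool_rot: [3.136, 0.151, 0.005]
contact_force: [0.4, 0.6, -0.2]
opening: 0.0848
grip_force: 0.0
```

servo_tool(
  increments=[
    [[8.5, 0, 0, 2.5, 0], [8.5, 0, 0, 2.5, 0], [5, 0, 0, 2.5, 0], [5, 0, 0, 2.5, 0], [5, 0, 0, 2.5, 0]],
  ],
  newtons=20,
)

```text
t: 12.3
tool_pos: [0.5841, -0.1898, 0.0487]
tool_rot: [3.136, 0.15, 0.005]
contact_force: [0.5, 0.1, 2.7]
opening: 0.058
grip_force: 24.0
```

servo_tool(
  increments=[
    [[5, 0, 0, 0, 0], [5, 0, 0, 0, 0], [5, 0, 0, -1, 0], [5, 0, 0, -2, 0], [5, 0, 0, -2, 0]],
  ],
  newtons=20,
)

```text
t: 12.8
tool_pos: [0.5837, -0.1897, 0.0681]
tool_rot: [3.137, 0.15, 0.004]
contact_force: [0.3, -0.8, -2.9]
opening: 0.0578
grip_force: 23.3
```

```bash
python3 -c "
from h import *
tilt('w9')"
```

```text
row 243.0 tilt candidates [20.  20.5 21.  21.5 22.  22.5 23.  23.5]
{'t': 12.8, 'tool_pos': [0.584, -0.19, 0.068], 'contact_force': [0.327, -0.795, -2.901], 'wrist_torque': [0.005, -0.1, 0.025], 'opening': 0.058, 'grip_force': 23.309}
```

servo_tool(
  increments=[
    [[5, 0, 0, -3, 0], [5, 0, 0, -6, 0], [5, 3, -0.6, -6.5, 0], [5, 7, -1.5, -6.5, 0], [5, 11, -2.3, -6.5, 0]],
  ],
  newtons=60,
)

```text
t: 13.35
tool_pos: [0.6909, -0.1555, 0.1314]
tool_rot: [3.138, 0.149, 0.0]
contact_force: [-0.1, 0.2, -2.6]
opening: 0.0569
grip_force: 69.0
```

servo_tool(
  increments=[
    [[5, 4, -0.8, 0, 0], [5, 7, -1.5, 0, 0], [5, 7, -1.5, 0, 0], [5, 7, -1.5, 3, 0], [5, 7, -1.5, 5, 0]],
  ],
)

```text
t: 13.85
tool_pos: [0.7572, -0.1341, 0.079]
tool_rot: [-3.138, -0.15, 0.004]
contact_force: [-0.6, 0.3, -4.2]
opening: 0.0571
grip_force: 69.1
```

servo_tool(
  increments=[
    [[5, 0, 0, 0.6, 0], [5.72, 0, 0, 0.6, 0], [5.75, 0, 0, 0.6, 0], [5, 0, 0, 0.6, 0]],
  ],
  newtons=20,
)

```text
t: 14.25
tool_pos: [0.7592, -0.1347, 0.0774]
tool_rot: [3.137, 0.15, 0.004]
contact_force: [0.2, -0.2, -2.2]
opening: 0.0577
grip_force: 30.2
```

servo_tool(
  increments=[
    [[5, -0.8, 0, 0, 0], [5, -1.6, 0, 0, 0], [5, -2.1, 0, 0, 0], [5, -2.5, 0, 0, 0], [5, -2.7, 0, 0, 0]],
  ],
)

```text
t: 14.75
tool_pos: [0.7308, -0.1368, 0.0754]
tool_rot: [-3.138, -0.15, 0.0]
contact_force: [-0.8, -0.2, -3.2]
opening: 0.0576
grip_force: 30.2
```

servo_tool(
  increments=[
    [[5, -0.4, 0, 0, 0], [5, -0.7, 0, 0, 0]],
  ],
)

```text
t: 14.95
tool_pos: [0.7277, -0.1369, 0.0775]
tool_rot: [-3.138, -0.15, -0.016]
contact_force: [10.5, 3.2, -0.8]
opening: 0.0578
grip_force: 28.7
```

servo_tool(
  increments=[
    [[5, -0.2, 0, -0.3, 0], [5, -0.4, 0, -0.6, 0], [5, -0.6, 0, -1.0, 0], [5, -0.8, 0, -1.3, 0], [5, -1.0, 0, -1.6, 0]],
  ],
)

```text
t: 15.45
tool_pos: [0.7173, -0.1374, 0.0935]
tool_rot: [-3.137, -0.15, -0.013]
contact_force: [5.3, 3.2, -1.4]
opening: 0.0575
grip_force: 27.9
```

servo_tool(
  increments=[
    [[5, -0.2, 0, -0.3, 0], [5, -0.5, 0, -0.6, 0], [5, -0.7, 0, -0.9, 0], [5, -0.9, 0, -1.1, 0], [5, -1.2, 0, -1.4, 0]],
  ],
)

```text
t: 15.95
tool_pos: [0.705, -0.1387, 0.1072]
tool_rot: [-3.137, -0.15, -0.011]
contact_force: [4.7, 2.8, -1.2]
opening: 0.0576
grip_force: 27.9
```

```bash
python3 -c "
from h import *
tilt('w10')"
```

```text
row 206.0 tilt candidates [51.5 52.  52.5 53.  53.5 54.  54.5 55.  55.5 56.  56.5 57.  57.5 58.
 58.5 59.  59.5 60.  60.5 61.  61.5 62.  77.5 78.  78.5 79.  79.5 80.
 80.5 81.  81.5 82.  82.5 83.  83.5 84.  84.5 85.  85.5 86. ]
{'t': 15.95, 'tool_pos': [0.705, -0.139, 0.107], 'contact_force': [4.713, 2.829, -1.151], 'wrist_torque': [0.531, -1.054, -0.151], 'opening': 0.058, 'grip_force': 27.87}
```

servo_tool(
  increments=[
    [[5, -0.3, 0, -0.3, 0], [5, -0.6, 0, -0.5, 0], [5, -0.9, 0, -0.8, 0], [5, -1.2, 0, -1.0, 0], [5, -1.4, 0, -1.2, 0]],
  ],
)

```text
t: 16.5
tool_pos: [0.6902, -0.1405, 0.1188]
tool_rot: [-3.138, -0.15, -0.008]
contact_force: [4.0, 2.7, -2.3]
opening: 0.0574
grip_force: 28.1
```

servo_tool(
  increments=[
    [[5, -0.4, 0, -0.2, 0], [5, -0.7, 0, -0.4, 0], [5, -1.0, 0, -0.6, 0], [5, -1.3, 0, -0.8, 0], [5, -1.6, 0, -0.9, 0]],
  ],
)

```text
t: 17.0
tool_pos: [0.6734, -0.1424, 0.1273]
tool_rot: [3.138, 0.15, 0.004]
contact_force: [4.4, 1.9, 1.7]
opening: 0.0574
grip_force: 29.0
```

```bash
python3 - <<'E'
from h import *
tilt('w11'); s=grab('scene','s4')
im=np.zeros((480,800,3),np.uint8); im[:300,:400]=cv2.resize(pickle.load(open('w11.pkl','rb'))['img'],(400,300)); im[:360,400:]=cv2.resize(s['img'][130:400,50:350],(400,360)); cv2.imwrite('pics/m4.png',im[:,:,::-1])
E
```

```text
row 173.0 tilt candidates []
{'t': 17.0, 'tool_pos': [0.673, -0.142, 0.127], 'contact_force': [4.363, 1.928, 1.68], 'wrist_torque': [0.496, -1.102, -0.041], 'opening': 0.057, 'grip_force': 28.952}
```

View pics/m4.png

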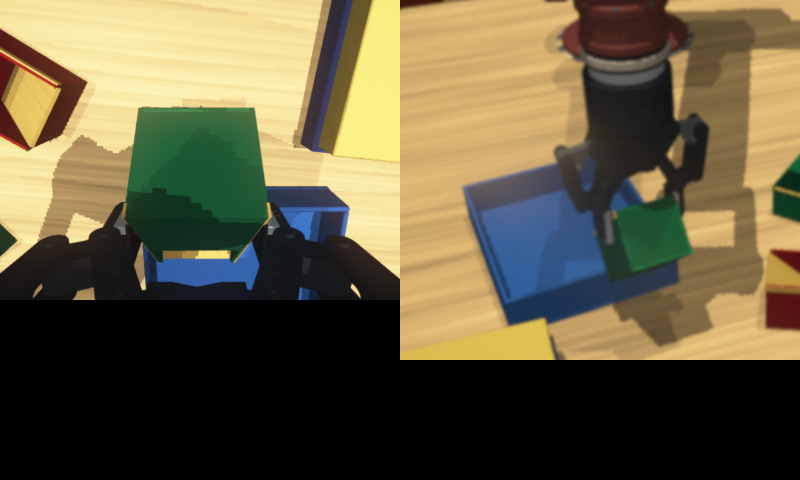

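servo_tool(
  increments=[
    [[5, -0.4, 0, -0.2, 0], [5, -0.7, 0, -0.3, 0], [5, -1.1, 0, -0.5, 0], [5, -1.4, 0, -0.6, 0], [5, -1.8, 0, -0.7, 0]],
  ],
)

```text
t: 17.6
tool_pos: [0.6544, -0.1444, 0.1332]
tool_rot: [3.138, 0.15, -0.001]
contact_force: [3.6, 0.1, -1.5]
opening: 0.0577
grip_force: 29.9
```

servo_tool(
  increments=[
    [[5, -0.4, 0, -0.1, 0], [5, -0.7, 0, -0.2, 0], [5, -1.1, 0, -0.3, 0], [5, -1.5, 0, -0.4, 0], [5, -1.8, 0, -0.4, 0]],
  ],
)

```text
t: 18.1
tool_pos: [0.6367, -0.1461, 0.1378]
tool_rot: [3.138, 0.15, 0.001]
contact_force: [4.1, 0.4, 1.7]
opening: 0.0576
grip_force: 30.7
```

servo_tool(
  increments=[
    [[5, -0.4, 0, 0, 0], [5, -0.7, 0, 0, 0], [5, -1.0, 0, 0, 0], [5, -1.3, 0, 0, 0], [5, -1.3, 0, 0, 0]],
  ],
)

```text
t: 18.6
tool_pos: [0.6234, -0.1472, 0.1374]
tool_rot: [3.138, 0.15, -0.001]
contact_force: [1.8, -1.3, 2.1]
opening: 0.0575
grip_force: 29.8
```

```bash
python3 - <<'E'
from h import *
tilt('w12')
d=pickle.load(open('w12.pkl','rb')); hsv=cv2.cvtColor(d['img'],cv2.COLOR_RGB2HSV)
m=cv2.inRange(hsv,(55,80,15),(92,255,255)); m[:,:190]=0; m[:,450:]=0
for r in range(120,430,20): x=np.flatnonzero(m[r]); print(r,(x.min(),x.max(),len(x)) if len(x) else 0,end='; ')
E
```

```text
row 167.0 tilt candidates []
{'t': 18.6, 'tool_pos': [0.623, -0.147, 0.137], 'contact_force': [1.846, -1.288, 2.088], 'wrist_torque': [-0.02, -0.631, -0.027], 'opening': 0.058, 'grip_force': 29.819}
120 0; 140 0; 160 0; 180 (np.int64(200), np.int64(428), 229); 200 (np.int64(200), np.int64(429), 230); 220 (np.int64(199), np.int64(431), 233); 240 (np.int64(198), np.int64(431), 234); 260 (np.int64(198), np.int64(431), 234); 280 (np.int64(197), np.int64(432), 236); 300 (np.int64(197), np.int64(432), 236); 320 (np.int64(196), np.int64(433), 238); 340 (np.int64(196), np.int64(434), 239); 360 (np.int64(195), np.int64(434), 240); 380 (np.int64(198), np.int64(431), 234); 400 0; 420 0;
```

servo_tool(
  increments=[
    [[5, 0, 0, 0, 0], [5, 0, 0, -0.8, 0], [5, 0, 0, -1.6, 0], [5, 0, 0, -1.6, 0], [5, 0, 0, -1.6, 0]],
  ],
  newtons=45,
)

```text
t: 19.15
tool_pos: [0.6235, -0.147, 0.1531]
tool_rot: [-3.138, -0.15, 0.002]
contact_force: [-0.5, -0.4, -2.3]
opening: 0.0573
grip_force: 44.0
```

servo_tool(
  increments=[
    [[5, 0, 0, 0, 0], [5, 0, 0, 0, 0], [5, 0, 0, 0, 0]],
  ],
)

```text
t: 19.45
tool_pos: [0.6237, -0.147, 0.1529]
tool_rot: [-3.138, -0.15, 0.001]
contact_force: [-0.0, 0.3, -1.2]
opening: 0.0576
grip_force: 44.0
```

```bash
python3 - <<'E'
from h import *
d=grab('scene','s5'); a=pickle.load(open('s3.pkl','rb'))
# tray inner floor outline in scene image; non-blue blobs inside
def proj(P):
    K=np.array([[d['fx'],0,d['cx']],[0,d['fy'],d['cy']],[0,0,1.]]); return cv2.projectPoints(np.array(P,float),np.ravel(d['rvec']),np.ravel(d['tvec']),K,np.array([d['k1'],0,0,0.]))[0][:,0]
c,s=np.cos(.098),np.sin(.098); W=lambda x,y,z:[.533+c*x-s*y,-.195+s*x+c*y,z]
poly=proj([W(x,y,.006) for x,y in((-.1,-.08),(.1,-.08),(.1,.08),(-.1,.08))])
mk=np.zeros((480,640),np.uint8); cv2.fillPoly(mk,[poly.astype(np.int32)],255)
h=cv2.cvtColor(d['img'],cv2.COLOR_RGB2HSV); nb=cv2.bitwise_not(cv2.inRange(h,(100,90,20),(128,255,255)))&mk
n,l,st,ce=cv2.connectedComponentsWithStats(nb)
for i in range(1,n):
    if st[i,4]>15: print(st[i],ce[i].round(),d['img'][l==i].mean(0).round(), onz(d,*ce[i],.016).round(3))
E
```

```text
[ 182  265   57   61 1798] [208. 297.] [42. 61. 49.] [ 0.525 -0.144  0.016]
[231 330  21  13 122] [240. 336.] [50. 57. 75.] [ 0.63  -0.123  0.016]
```

servo_tool(
  increments=[
    [[5, 4, 0, 0, 0], [5, 8, 0, 0, 0], [5, 12, 0, 0, 0], [5, 13.5, 0, 1.5, 0], [5, 13.5, 0, 3.5, 0]],
  ],
)

```text
t: 20.0
tool_pos: [0.761, -0.1341, 0.1192]
tool_rot: [3.137, 0.152, 0.006]
contact_force: [-0.6, -0.4, -0.8]
opening: 0.0577
grip_force: 44.2
```

servo_tool(
  increments=[
    [[5.72, 0, 0, 0.5, 0], [5.75, 0, 0, 1.0, 0], [5, 0, 0, 1.3, 0], [5, 0, 0, 1.3, 0]],
  ],
  newtons=20,
)

```text
t: 20.4
tool_pos: [0.7577, -0.1345, 0.1055]
tool_rot: [3.138, 0.15, -0.0]
contact_force: [-0.2, -1.0, -2.3]
opening: 0.0577
grip_force: 28.8
```

```bash
python3 - <<'E'
from h import *
tilt('w13')
d=pickle.load(open('w13.pkl','rb')); hsv=cv2.cvtColor(d['img'],cv2.COLOR_RGB2HSV)
m=cv2.inRange(hsv,(55,80,15),(92,255,255)); m[:,:190]=0; m[:,450:]=0
for r in (170,190,250,330,360,380): x=np.flatnonzero(m[r]); print(r,(x.min(),x.max(),len(x)) if len(x) else 0,end='; ')
E
```

```text
row 167.0 tilt candidates []
{'t': 20.4, 'tool_pos': [0.758, -0.134, 0.105], 'contact_force': [-0.187, -0.977, -2.272], 'wrist_torque': [0.011, 0.037, 0.024], 'opening': 0.058, 'grip_force': 28.849}
170 (np.int64(201), np.int64(428), 228); 190 (np.int64(200), np.int64(429), 230); 250 (np.int64(198), np.int64(430), 233); 330 (np.int64(196), np.int64(434), 239); 360 (np.int64(195), np.int64(434), 240); 380 (np.int64(198), np.int64(430), 233);
```

Still in the air; press gently to the desk and drag outward.

servo_tool(
  increments=[
    [[5, 0, 0, 0.3, 0], [5, 0.4, 0, 0.5, 0], [5, 0.9, 0, 0.6, 0], [5, 1.4, 0, 0.6, 0], [5, 1.9, 0, 0.7, 0]],
  ],
)

```text
t: 20.95
tool_pos: [0.7779, -0.1323, 0.0985]
tool_rot: [3.138, 0.15, 0.001]
contact_force: [0.1, 0.0, -2.2]
opening: 0.0577
grip_force: 28.9
```

```bash
python3 -c "
from h import *
tilt('w14')"
```

```text
row 167.0 tilt candidates []
{'t': 20.95, 'tool_pos': [0.778, -0.132, 0.098], 'contact_force': [0.069, 0.033, -2.177], 'wrist_torque': [0.041, 0.049, -0.027], 'opening': 0.058, 'grip_force': 28.888}
```

servo_tool(
  increments=[
    [[5, 0, 0, 0.4, 0], [5, 0, 0, 0.8, 0], [5, 0, 0, 0.8, 0]],
  ],
)

```text
t: 21.3
tool_pos: [0.7783, -0.1325, 0.0937]
tool_rot: [3.138, 0.15, 0.004]
contact_force: [-1.9, 1.7, 7.4]
opening: 0.0573
grip_force: 29.8
```

servo_tool(
  increments=[
    [[5, 0, 0, 0.3, 0], [5, 0, 0, 0.6, 0], [5, 0, 0, 0.6, 0]],
  ],
)

```text
t: 21.6
tool_pos: [0.7807, -0.1324, 0.0934]
tool_rot: [3.137, 0.151, 0.014]
contact_force: [-5.8, 3.3, 20.3]
opening: 0.0575
grip_force: 31.6
```

servo_tool(
  increments=[
    [[5, 0.5, 0, -0.3, 0], [5, 1.0, 0, -0.2, 0], [5, 1.5, 0, -0.1, 0], [5, 2.0, 0, 0, 0], [5, 2.5, 0, 0.2, 0]],
  ],
)

```text
t: 22.1
tool_pos: [0.8062, -0.13, 0.091]
tool_rot: [3.137, 0.15, 0.017]
contact_force: [-0.7, 3.2, 18.4]
opening: 0.0578
grip_force: 33.4
```

```bash
python3 -c "
from h import *
tilt('w15')"
```

```text
row 166.0 tilt candidates []
{'t': 22.1, 'tool_pos': [0.806, -0.13, 0.091], 'contact_force': [-0.734, 3.226, 18.374], 'wrist_torque': [0.7, 0.562, -0.001], 'opening': 0.058, 'grip_force': 33.4}
```

servo_tool(
  increments=[
    [[5, 0.8, 0, 0.2, 0], [5, 1.6, 0, 0.6, 0], [5, 2.3, 0, 1.0, 0], [5, 3.0, 0, 1.5, 0], [5, 3.6, 0, 2.0, 0]],
  ],
)

```text
t: 22.65
tool_pos: [0.8446, -0.1263, 0.0724]
tool_rot: [3.136, 0.15, 0.028]
contact_force: [6.3, 2.5, 16.4]
opening: 0.0574
grip_force: 32.9
```

```bash
python3 -c "
from h import *
tilt('w16')"
```

```text
row 185.0 tilt candidates []
{'t': 22.65, 'tool_pos': [0.845, -0.126, 0.072], 'contact_force': [6.291, 2.497, 16.359], 'wrist_torque': [0.654, -0.572, -0.058], 'opening': 0.057, 'grip_force': 32.916}
```

servo_tool(
  increments=[
    [[5, 0.5, 0, 0.5, 0], [5, 0.9, 0, 1.0, 0], [5, 1.3, 0, 1.5, 0], [5, 1.7, 0, 2.0, 0], [5, 1.9, 0, 2.4, 0]],
  ],
)

```text
t: 23.2
tool_pos: [0.8617, -0.125, 0.045]
tool_rot: [3.135, 0.151, 0.02]
contact_force: [5.2, 0.8, 7.3]
opening: 0.0576
grip_force: 32.9
```

```bash
python3 - <<'E'
from h import *
tilt('w17')
d=pickle.load(open('w17.pkl','rb')); hsv=cv2.cvtColor(d['img'],cv2.COLOR_RGB2HSV)
m=cv2.inRange(hsv,(55,80,15),(92,255,255)); m[:,:150]=0; m[:,490:]=0
for r in range(180,420,15): x=np.flatnonzero(m[r]); print(r,(int(x.min()),int(x.max()),int(hsv[r,310:330,2].mean())) if len(x) else 0,end='; ')
E
```

```text
row 234.0 tilt candidates [26.5 27.  27.5 28.  28.5 29.  29.5 30. ]
{'t': 23.2, 'tool_pos': [0.862, -0.125, 0.045], 'contact_force': [5.151, 0.804, 7.279], 'wrist_torque': [0.05, -0.28, -0.013], 'opening': 0.058, 'grip_force': 32.931}
180 0; 195 0; 210 0; 225 0; 240 (260, 373, 46); 255 (223, 422, 50); 270 (207, 422, 83); 285 (208, 421, 81); 300 (209, 419, 80); 315 (211, 418, 80); 330 (212, 417, 45); 345 (214, 416, 41); 360 (215, 413, 40); 375 (216, 412, 40); 390 (218, 410, 39); 405 (219, 409, 39);
```

servo_tool(
  increments=[
    [[6.2, 0, 0, 0, 0], [7, 0, 0, 0, 0], [8.5, 0, 0, 0, 0], [8.5, 0, 0, 0, 0], [8.5, 0, 0, 0, 0]],
  ],
)

```text
t: 23.75
tool_pos: [0.8565, -0.1248, 0.0378]
tool_rot: [-3.138, -0.15, 0.001]
contact_force: [0.4, -0.3, -1.2]
opening: 0.0849
grip_force: 0.0
```

servo_tool(
  increments=[
    [[8.5, 0, 0, -2, 0], [8.5, 0, 0, -5, 0], [8.5, 0, 0, -9, 0], [8.5, 0, 0, -12, 0], [8.5, 0, 0, -12, 0]],
  ],
)

```text
t: 24.25
tool_pos: [0.8604, -0.1255, 0.1697]
tool_rot: [3.134, 0.15, 0.022]
contact_force: [1.2, -0.3, 1.2]
opening: 0.0853
grip_force: 0.0
```

servo_tool(
  increments=[
    [[8.5, 0, -5, 0, 0], [8.5, 0, -10, 0, 0], [8.5, 0, -15, 0, 0], [8.5, 0, -20, 0, 0], [8.5, 0, -25, 0, 0]],
  ],
)

```text
t: 24.75
tool_pos: [0.8324, 0.1259, 0.1589]
tool_rot: [-3.138, -0.15, -0.0]
contact_force: [-0.0, 1.3, 0.0]
opening: 0.085
grip_force: 0.0
```

```bash
python3 - <<'E'
from h import *
print(ctrl.get_obs()['tool_pos'])
a=grab('top','t6'); b=grab('scene','s6'); t0=pickle.load(open('top0.pkl','rb'))
hsv=cv2.cvtColor(a['img'],cv2.COLOR_RGB2HSV)
m=cv2.inRange(hsv,(60,100,50),(90,255,255))
for c in cv2.findContours(m,0,2)[0]:
    if cv2.contourArea(c)<150: continue
    r=cv2.minAreaRect(c); P=np.array([onz(a,*p,.056)[:2] for p in cv2.boxPoints(r)]); print('green',np.round(r[0]),P.mean(0).round(3),np.linalg.norm(P-np.roll(P,1,0),axis=1).round(3)[:2])
# balls: difference inside tray vs first pictures
for n,z0 in (('t6','top0'),('s6','scene0')):
    A=pickle.load(open(n+'.pkl','rb')); B=pickle.load(open(z0+'.pkl','rb'))
    df=np.abs(A['img'].astype(int)-B['img']).max(2); mk=np.uint8(df>35)*255
    k=cv2.connectedComponentsWithStats(cv2.morphologyEx(mk,cv2.MORPH_OPEN,np.ones((3,3))))
    for i in range(1,k[0]):
        if k[2][i,4]>25: print(n,k[2][i].tolist(),onz(A,*k[3][i],.016).round(3)[:2],A['img'][k[1]==i].mean(0).round())
E
```

```text
[0.83243533 0.1259109  0.15885697]
green [143. 276.] [0.484 0.367] [0.052 0.043]
green [409.  74.] [ 0.862 -0.122] [0.079 0.057]
t6 [192, 0, 448, 480, 54807] [0.482 0.072] [92. 59. 44.]
t6 [289, 0, 20, 31, 448] [1.002 0.089] [81. 42. 36.]
t6 [388, 54, 41, 71, 1932] [ 0.856 -0.125] [32. 64. 39.]
t6 [429, 257, 11, 12, 104] [ 0.512 -0.17 ] [110. 114. 115.]
t6 [417, 258, 11, 12, 98] [ 0.509 -0.147] [113. 115. 115.]
t6 [213, 261, 16, 27, 342] [0.49  0.232] [59. 29. 24.]
t6 [285, 430, 39, 50, 830] [0.16  0.077] [75. 38. 32.]
t6 [311, 470, 10, 10, 75] [0.115 0.05 ] [64. 32. 26.]
s6 [214, 0, 113, 74, 3667] [-0.983  0.441] [93. 65. 57.]
s6 [303, 0, 27, 32, 591] [-1.252  0.724] [52. 28. 23.]
s6 [371, 0, 50, 55, 1067] [-1.064  1.03 ] [59. 31. 25.]
s6 [423, 0, 6, 11, 62] [-1.246  1.257] [63. 32. 26.]
s6 [442, 0, 50, 31, 426] [-1.002  1.326] [114.  58.  47.]
s6 [473, 0, 9, 7, 57] [-1.222  1.516] [58. 29. 24.]
s6 [456, 0, 160, 129, 13249] [-0.317  1.157] [78. 44. 38.]
s6 [439, 5, 10, 5, 42] [-1.184  1.314] [102.  52.  42.]
s6 [165, 19, 48, 67, 992] [-0.965  0.114] [105.  78.  66.]
s6 [428, 28, 28, 68, 767] [-0.472  0.884] [64. 34. 27.]
s6 [414, 49, 7, 21, 92] [-0.485  0.786] [64. 33. 27.]
s6 [229, 52, 49, 39, 303] [-0.623  0.248] [63. 33. 27.]
s6 [258, 75, 33, 36, 960] [-0.35   0.244] [75. 69. 41.]
s6 [233, 85, 12, 13, 105] [-0.378  0.153] [87. 76. 64.]
s6 [202, 93, 28, 8, 154] [-0.363  0.088] [120. 107.  91.]
s6 [506, 101, 10, 13, 87] [-0.009  0.806] [97. 90. 77.]
s6 [240, 108, 19, 9, 83] [-0.204  0.134] [27. 24. 22.]
s6 [273, 113, 290, 283, 29911] [0.512 0.304] [100.  83.  58.]
s6 [168, 146, 10, 7, 41] [-0.044 -0.094] [214. 177. 115.]
s6 [0, 150, 313, 79, 10209] [ 0.13  -0.168] [210. 172. 111.]
s6 [224, 152, 41, 22, 542] [0.081 0.037] [121.  62.  52.]
s6 [182, 284, 29, 19, 367] [ 0.509 -0.158] [141. 144. 148.]
s6 [245, 388, 94, 92, 4655] [ 0.838 -0.119] [37. 90. 50.]
```

```bash
python3 - <<'E'
from h import *
A=pickle.load(open('t6.pkl','rb'));S=pickle.load(open('s6.pkl','rb'))
def proj(d,P):
    K=np.array([[d['fx'],0,d['cx']],[0,d['fy'],d['cy']],[0,0,1.]]); return cv2.projectPoints(np.array(P,float),np.ravel(d['rvec']),np.ravel(d['tvec']),K,np.array([d['k1'],0,0,0.]))[0][:,0]
h=cv2.cvtColor(A['img'],cv2.COLOR_RGB2HSV)
c=A['img'][50:130:5,405:412].mean(1).round(); print([x.astype(int).tolist() for x in c])
hs=cv2.cvtColor(S['img'],cv2.COLOR_RGB2HSV); m=cv2.inRange(hs,(55,80,15),(92,255,255)); m[:370]=0; m[:,:220]=0; m[:,360:]=0
cc=max(cv2.findContours(m,0,2)[0],key=cv2.contourArea); print('scene contour',cv2.approxPolyDP(cc,4,True)[:,0].tolist())
# expected end-face / roof corners if standing, from the top-view roof rectangle
m=cv2.inRange(h,(60,100,50),(90,255,255)); m[150:]=0; bc=max(cv2.findContours(m,0,2)[0],key=cv2.contourArea); print('top contour',cv2.approxPolyDP(bc,3,True)[:,0].tolist())
a=np.radians(5.5); u=np.array([np.cos(a),np.sin(a)]);v=np.array([-u[1],u[0]])
B=cv2.approxPolyDP(bc,3,True)[:,0]; C=np.array([onz(A,*p.astype(float),.056)[:2] for p in B]); e=(C@u).max(); y=((C@v).max()+(C@v).min())/2; print('end',e,'y',y,'span y',np.ptp(C@v))
for n,d in(('top',A),('scene',S)):
    print(n,[proj(d,[[*( (e-k)*u+(y+s)*v),z]])[0].round().tolist() for k,z in((0,.056),(0,0),(.116,.056),(.116,0)) for s in(-.029,.029)])
E
```

```text
[[150, 124, 81], [38, 102, 66], [27, 82, 52], [29, 82, 51], [29, 82, 52], [30, 84, 54], [31, 83, 55], [31, 85, 56], [5, 30, 17], [70, 56, 25], [141, 115, 56], [142, 115, 54], [145, 117, 57], [100, 84, 40], [5, 20, 14], [104, 87, 57]]
scene contour [[292, 394], [299, 418], [262, 432], [289, 479], [334, 479], [334, 456]]
top contour [[421, 54], [392, 56], [397, 91], [424, 87], [425, 93]]
end 0.8849502852347235 y -0.20424893506410313 span y 0.055416795062463525
top [[422.0, 54.0], [391.0, 56.0], [416.0, 65.0], [388.0, 67.0], [429.0, 113.0], [398.0, 115.0], [424.0, 121.0], [394.0, 124.0]]
scene [[287.0, 477.0], [337.0, 456.0], [288.0, 509.0], [336.0, 489.0], [245.0, 401.0], [290.0, 385.0], [248.0, 433.0], [291.0, 417.0]]
```

```bash
python3 -c "
from station import ctrl
print(ctrl.finish_job())"
```

```text
the job is handed in; nothing more can be done
None
```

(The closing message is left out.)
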